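Fit the D-bore knob on the bearing seater and keep it pressed

ROBOT

A 6-joint arm with a two-finger parallel gripper is mounted at the origin on the work surface. World frame = base frame: x ahead of the robot, y to its left, z up, the work surface at z = 0. Lengths are in m, angles in rad, forces in N, time in s.
With the tool pointing down it reaches from about 0.35 to 0.85 m from the base axis. Payload 8.1 kg.
Tool frame: the origin (TCP) lies on the mounting face of the last link; the fingertips stand 186 mm ahead of it and the grasp point (between the pads) lies 167 mm ahead of it; z points along the fingers, y is the direction in which the jaws open and shut (so a half turn about z gives the same grasp; the last joint's range is limited). The gripper opens to 93 mm and grips with 3 to 60 N. Pads are 15 mm wide; open, the fingers measure 128 mm over their backs; the gripper's body (75 mm by 188 mm) begins 65 mm behind the grasp point.
Start: joints at [1.043, 0.13, 1.488, -0, 1.523, -0.085], TCP at [0.257, 0.542, 0.405] pointing down, gripper open.
Joint ranges: [-2.96, 2.96], [-0.89, 2.26], [0.02, 2.5], [-1.34, 4.48], [0, 2.73], [-2.66, 2.66]. Speed limits (rad/s): [2.39, 2.39, 2.79, 3.14, 3.14, 3.14].

INTERFACE

Orientations are given as a rotation vector (axis times angle).
In Python, from plant import robot, read_camera, spotter gives the robot as it stands.
- The arm moves only by the tool arm_command, never from a script. Its arguments are lists of equal length, an entry for each row: "xyz": the shift along the world's x, y, z in cm, a list of three; "turn": the turn, a rotation vector about the world's x, y, z in rad, a list of three. A call has 1 to 12 rows; each row shifts and turns the commanded pose from where the row before left it; what a row does not reach is not made up. A row lasts 1/8 s, in which the tool goes at most 62.5 mm and 10.7 degrees, less where a joint would pass 70% of its speed; a pose out of reach is approached as far as the arm can. A call is refused whole if a number of a shift passes 6.25 or a number of a turn 0.188, either way. A call with a gripper value outside its range is refused whole. "gripper" is the finger opening in cm, from 0 to 9.3, set as the call begins (left out, the last holds). The fingers move at their own pace and stop on an object; "force" is the grip in N (left out, the last holds). Time passes only in rows, so rows that do not move let the fingers close. It gives the time, the measured TCP pose, the force and the opening at its end, in the units of the state.
- robot.read_state(): the state, without advancing time (a new reading comes with each control period).
- read_camera(name): name is "scene" or "side" or "wrist"; returns a dict with "frame" (420x560x3 uint8, red, green, blue), "z_map" (420x560 float32, m along the optical axis (not along the pixel's ray), 0 where there is no reading), "fx", "fy", "cx", "cy" (pixels), "eye" and "orientation" of the camera in the world. Camera axes: x right, y down, z forward; pixel columns grow to the right and rows downward; lengths in m; the calibration is good to about 2 mm. A picture is of the moment at which its call begins.
- robot.close_job(): hands the job in, once; it reports no verdict.
Trained networks look in a picture, given as the dict that the camera call returned (one of the last four; its "shot" number tells which), for a name from the list of things; names that differ only in an ending like _2 or _b are one class to them, and where a whole thing is asked for, a point or a joint stands for the part that bears it (a point fixed in the world has none). Each returns a list of dicts, best first, with "confidence" (0 to 1); they miss things now and then, are a little off and sometimes report something else, mostly with a low value. They report only what shows in the picture. A call takes as long as a camera call.
- spotter.masks_of(picture, query): "pixels" (420x560 bool, what is visible of it) and "centre" ([row, column] in pixels, amid what is visible of it).
The state is a dict: "t": time; "q": joint angles; "dq": joint speeds; "joint_torque": joint torques, N m; "tool_pos": TCP position; "orientation": TCP orientation; "force": force on the tool from outside, world axes, zero at the start; "wrist_torque": the same for the moment, N m; "opening": finger opening in m.
Only numpy, scipy, OpenCV 4.12 (cv2) and the standard library are available. Lean on these libraries where they do the work, as an engineer would, in place of code of your own. Each camera call takes 0.05 s, during which the arm holds its last target. There are 200 camera calls.

TASK

Put the green bushing over the bearing seater's upright D-shaft so that it rests flat on the small round spring stage, and let go of it. Then take the black pointer knob, turn it so that the flat in its bore matches the shaft's flat, slide it down onto the shaft over the bushing, and press until the spring stage is at least 7 mm down. Finish while still holding and pressing the knob there, with the ratchet, the bin and the wheel left where they are.

Things in the scene. Friction and masses are not known exactly. Their poses are not given: they have to be found in the camera images.
- seater: Aluminium bearing seater fixed to the cart top; base plate 110 (x) x 80 (y) x 14 mm, origin under its centre, z up; yaw varies. A fixed upright steel D-shaft stands on its z axis; the shaft's flat faces the seater's +x. A rib (10 x 30 mm, 10 mm tall) on the plate, 46 mm out along +x, marks that side.
- stage (a joint): Travel of the seater's spring stage in m: 0 up, grows as it is pressed down, stop at 0.014. A steel disc, 34 mm diameter, around the D-shaft, top 50 mm above the cart top when up. Its spring needs about 3 N to start and 0.8 N more per mm (9 N at 7 mm, 14 N at the stop) and returns it when let go.
- stage_top (a point): Centre of the stage's top face, on the shaft axis, moves down with the stage; axes as the seater's.
- shaft_tip (a point): Centre of the D-shaft's top end, 82 mm above the cart top; axes as the seater's. Shaft 18 mm diameter, its flat 5 mm from the axis on the +x side, tip chamfered 2 mm.
- knob: Black plastic pointer knob, loose, standing on the cart top bore down, about 60 g; origin at the centre of its underside, z up. Round skirt 43 mm diameter, 28 mm tall; on it a straight grip bar 40 mm long (along x), 14 mm thick (along y), 28 to 50 mm above the underside: pinch it across y. A pointer lug sticks out of the skirt along +x.
- knob_bore (a point): Centre of the bore's mouth in the knob's underside, same point and axes as the knob. D-shaped blind bore, 24 mm deep, 20.4 mm diameter, its flat 6.2 mm from the axis on the pointer's (+x) side: 1.2 mm of play all round on the shaft. It goes on only when the pointer points the way the shaft's flat faces.
- knob_pointer (a point): Outer end of the knob's pointer lug, 33.5 mm along +x from the axis, 21 mm above the underside; the lug is 8 mm wide and 10 mm tall.
- bushing: Green hard silicone bushing, loose, a plain round sleeve standing on the cart top; 36 mm outer diameter, 23.2 mm bore right through, 20 mm tall; origin at the centre of its underside. About 20 g.
- bin: Clear polycarbonate open bin, 120 x 180 x 60 mm, bystander; origin under its centre.
- wheel: White urethane wheel lying flat, 75 mm diameter, 32 mm thick (steel hub to 36 mm), bystander; origin under its centre.
- ratchet: Chrome ratchet lying flat, about 195 mm long along its x, bystander; origin near the middle, at cart-top height.

How it is judged:
By the outcome, as a careful person would: the job done as asked, in the order asked, and still so for the second after the job is handed in, while the arm keeps its last pose, push and grip.
It also fails if it takes over 58 s, if anything falls off the work surface, if the arm or the gripper's body presses on something with over 40 N, if the wrist force passes 120 N, or if a joint passes its speed limit or range.

## Working session

There is one attempt and no reset: what is moved stays moved. The work goes in short steps, Python scripts to look and compute and a tool call to move; the robot and the scene stay as the last step left them, time stands still between calls to the robot, and variables do not carry over. Pictures are saved under pics/ and viewed, about 8 in all and at most 12, crops included, and the job is handed in when it is done.

Besides the shell and the picture viewer there is one more tool, called as name(argument=value, ...) on one line, values as JSON. arm_command: Moves the arm, as the interface text tells. Its arguments: {"type":"object","properties":{"xyz":{"type":"array","items":{"type":"array","items":{"type":"number"}}},"turn":{"type":"array","items":{"type":"array","items":{"type":"number"}}},"gripper":{"type":"number"},"force":{"type":"number"}},"required":["xyz","turn"]}

```bash
ls; mkdir -p pics
cat > h.py <<'E'
import numpy as np, cv2
from scipy.spatial.transform import Rotation as R
from plant import robot, read_camera, spotter
def rot(o):
    o=np.array(o,float)
    return o if o.shape==(3,3) else (R.from_rotvec(o).as_matrix() if o.size==3 else R.from_quat(o).as_matrix())
def cloud(p):
    z=p["z_map"]; v,u=np.mgrid[:z.shape[0],:z.shape[1]]
    c=np.stack([(u-p["cx"])/p["fx"]*z,(v-p["cy"])/p["fy"]*z,z],-1)
    w=c@rot(p["orientation"]).T+np.array(p["eye"]); w[z==0]=np.nan
    return w
def save(p,n,crop=None,s=1):
    f=p["frame"][:,:,::-1]
    if crop: f=f[crop[0]:crop[1],crop[2]:crop[3]]
    cv2.imwrite("pics/"+n,cv2.resize(f,None,fx=s,fy=s))
E
cat > a.py <<'E'
from h import *
ims=[]
for n in ["scene","side"]:
    p=read_camera(n); W=cloud(p); ims.append(p["frame"][:,:,::-1])
    print(n,p["eye"],p["orientation"],p["fx"])
    for q in ["seater","stage","shaft_tip","knob","knob_pointer","bushing","bin","wheel","ratchet"]:
        for m in spotter.masks_of(p,q)[:2]:
            w=W[m["pixels"]]; w=w[~np.isnan(w[:,0])]
            if len(w): print(q,round(m["confidence"],2),np.round(m["centre"]),len(w),np.round(np.median(w,0),3),"lo",np.round(np.percentile(w,2,0),3),"hi",np.round(np.percentile(w,98,0),3))
cv2.imwrite("pics/a.png",cv2.resize(np.vstack(ims),None,fx=0.71,fy=0.71))
print(robot.read_state())
E
python3 a.py
```

```text
pics
scene [1.12260791 0.25243844 0.6555962 ] [-1.3978042  -2.18670284  0.9046071 ] 406.6529437978887
seater 0.6 [202. 286.] 1434 [ 0.537 -0.003  0.014] lo [ 0.476 -0.058  0.005] hi [0.586 0.042 0.079]
stage 0.5 [194. 285.] 81 [ 0.535 -0.006  0.049] lo [ 0.517 -0.024  0.045] hi [0.544 0.006 0.051]
stage 0.37 [206. 287.] 1507 [ 0.538 -0.004  0.014] lo [ 0.475 -0.058 -0.   ] hi [0.587 0.042 0.079]
shaft_tip 0.83 [206. 289.] 1466 [ 0.538 -0.003  0.014] lo [ 0.477 -0.059  0.003] hi [0.587 0.042 0.077]
knob_pointer 0.82 [186. 213.] 446 [ 0.563 -0.179  0.027] lo [ 0.539 -0.2    0.001] hi [ 0.58  -0.163  0.051]
bushing 0.52 [248. 394.] 316 [0.555 0.238 0.014] lo [ 0.518  0.221 -0.001] hi [0.569 0.255 0.021]
bin 0.7 [294. 221.] 7969 [ 0.796 -0.016  0.011] lo [ 0.744 -0.1    0.001] hi [0.862 0.077 0.06 ]
wheel 0.59 [245. 141.] 1067 [ 0.773 -0.219  0.031] lo [ 0.736 -0.259  0.007] hi [ 0.802 -0.192  0.036]
ratchet 0.9 [333. 396.] 1179 [0.735 0.288 0.015] lo [0.644 0.253 0.007] hi [0.816 0.331 0.028]
side [0.60265785 0.78951216 0.76000256] [-0.02536684  2.84752059 -1.3082664 ] 448.7523047430599
[... 1175 characters left out ...]
0.001] hi [0.812 0.336 0.029]
{'t': 1.0, 'q': array([ 1.04259570e+00,  1.30388199e-01,  1.48816396e+00, -2.24739777e-05,
        1.52296220e+00, -8.54223459e-02]), 'dq': array([-4.30187283e-04,  5.01583453e-04, -1.57752807e-05,  3.10441692e-04,
       -3.52979033e-04,  9.80698935e-05]), 'joint_torque': array([-2.03179297e-03, -5.59758282e+01, -4.92070770e+01,  7.65567832e-02,
        2.24633643e-02,  2.97823999e-05]), 'tool_pos': array([0.25707759, 0.54215952, 0.40476209]), 'orientation': array([6.89835303e-01, 3.06487334e+00, 1.06589075e-04]), 'force': array([-1.00619437, -0.04676172,  0.69242134]), 'wrist_torque': array([0.01419099, 0.00875932, 0.02365909]), 'opening': 0.09317564050863726}
```

View pics/a.png

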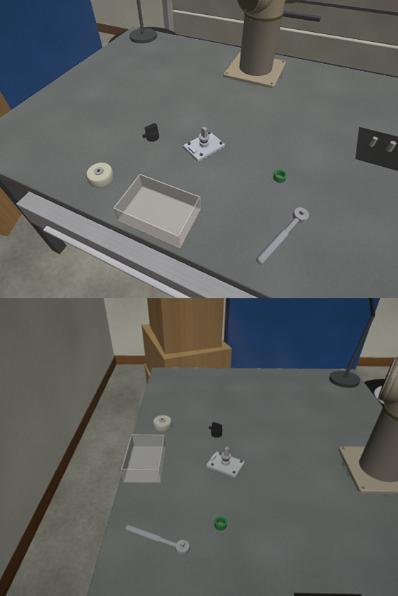

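The overview shows bushing (row ~176, col 280 in the upper view), seater (145, 204) and knob (132, 152) at plausible heights. The depth positions match the picture, so I'll go above the bushing and look with the wrist camera.

arm_command(xyz=[[3.65,-3.8,-0.6],[3.65,-3.8,-0.6],[3.65,-3.8,-0.6],[3.65,-3.8,-0.6],[3.65,-3.8,-0.6],[3.65,-3.8,-0.6],[3.65,-3.8,-0.6],[3.65,-3.8,-0.6],[0,0,0],[0,0,0]], turn=[[0,0,0],[0,0,0],[0,0,0],[0,0,0],[0,0,0],[0,0,0],[0,0,0],[0,0,0],[0,0,0],[0,0,0]], gripper=7)

```text
t: 2.25
tool_pos: [0.5489, 0.2382, 0.3566]
orientation: [-0.691, -3.064, -0.0]
force: [-0.8, 1.1, -0.2]
opening: 0.0701
```

```bash
cat > b.py <<'E'
from h import *
s=robot.read_state(); print(s["t"],s["tool_pos"],R.from_rotvec(s["orientation"]).as_matrix()[:,1])
def circ(xy):
    A=np.c_[2*xy,np.ones(len(xy))]; b=(xy**2).sum(1); c=np.linalg.lstsq(A,b,rcond=None)[0]; return c[:2],np.sqrt(c[2]+c[:2]@c[:2])
p=read_camera("wrist"); W=cloud(p); print(p["eye"],p["orientation"],p["fx"]); save(p,"w1.png")
for m in spotter.masks_of(p,"bushing")[:2]:
    w=W[m["pixels"]]; t=w[np.abs(w[:,2]-0.02)<0.003]
    print("bushing",m["confidence"],m["centre"],len(t),np.round(circ(t[:,:2])[0],4),(np.percentile(t,1,0)+np.percentile(t,99,0))/2, np.nanpercentile(w,99,0),"enc",cv2.minEnclosingCircle(t[:,:2].astype(np.float32)) )
E
python3 b.py
cat > c.py <<'E'
from h import *
for n in ["scene","side"]:
    p=read_camera(n); W=cloud(p)
    ok=~np.isnan(W[...,0]); P=W[ok]
    def box(x0,x1,y0,y1,z0,z1): return P[(P[:,0]>x0)&(P[:,0]<x1)&(P[:,1]>y0)&(P[:,1]<y1)&(P[:,2]>z0)&(P[:,2]<z1)]
    pl=box(.45,.62,-.08,.08,.010,.018); r=cv2.minAreaRect(pl[:,:2].astype(np.float32)); print(n,"plate",len(pl),r)
    rb=box(.45,.62,-.08,.08,.021,.027); print("rib",len(rb),np.median(rb,0), np.round(rb,3)[:40:4].tolist())
    st=box(.45,.62,-.08,.08,.078,.086); print("tip",len(st),np.round(st.mean(0),4) if len(st) else 0)
    kb=box(.48,.63,-.24,-.12,.046,.056); print("bar",len(kb),cv2.minAreaRect(kb[:,:2].astype(np.float32)),kb.mean(0))
    ks=box(.48,.63,-.24,-.12,.015,.03); print("skirt",len(ks),cv2.minAreaRect(ks[:,:2].astype(np.float32)))
    save(p,"c_%s.png"%n)
f=np.hstack([cv2.resize(cv2.imread("pics/c_scene.png")[160:240,190:330],None,fx=2.8,fy=2.8,interpolation=cv2.INTER_CUBIC),
 cv2.resize(cv2.imread("pics/c_side.png")[165:265,255:375],None,fx=2.8,fy=2.8,interpolation=cv2.INTER_CUBIC)[:224]])
w=cv2.resize(cv2.imread("pics/w1.png"),None,fx=.8,fy=.8)
c=np.zeros((600,800,3),np.uint8); c[:224,:f.shape[1]]=f; c[240:240+336,:448]=w; cv2.imwrite("pics/c.png",c)
E
python3 c.py
```

```text
2.25 [0.54891717 0.2382495  0.3566451 ] [4.29089581e-01 9.03261938e-01 5.58909089e-05]
[0.47144067 0.27556989 0.33714645] [2.42806936 1.53287796 0.23809035] 347.11748403264386
bushing 0.79 [198.4, 277.4] 628 [0.5482 0.2396] [0.54824286 0.23957837 0.01976683] [0.56482679 0.25674087 0.02215647] enc ((0.5486574172973633, 0.23934538662433624), 0.017961101606488228)
scene plate 935 ((0.5271369814872742, -0.009174250066280365), (0.0810961052775383, 0.11096544563770294), 61.74546813964844)
rib 89 [ 0.5615063  -0.02069251  0.02388003] [[0.53, -0.024, 0.027], [0.534, -0.022, 0.025], [0.538, -0.018, 0.027], [0.539, -0.017, 0.025], [0.54, -0.017, 0.023], [0.539, -0.007, 0.026], [0.534, 0.002, 0.024], [0.54, -0.009, 0.023], [0.54, 0.0, 0.026], [0.56, -0.044, 0.024]]
tip 36 [ 0.5275 -0.0085  0.081 ]
bar 85 ((0.5532791018486023, -0.18342866003513336), (0.015175029635429382, 0.040263473987579346), 61.13554382324219) [ 0.55453347 -0.18379651  0.04927966]
skirt 178 ((0.5647358298301697, -0.18009422719478607), (0.023509172722697258, 0.054187171161174774), 48.18136215209961)
side plate 248 ((0.5183083415031433, 0.0007620826363563538), (0.08001738786697388, 0.10115109384059906), 69.95005798339844)
rib 17 [ 0.5578769  -0.01790416  0.02343996] [[0.555, -0.04, 0.023], [0.558, -0.034, 0.022], [0.566, -0.018, 0.023], [0.537, -0.002, 0.025], [0.494, 0.042, 0.022]]
tip 0 0
bar 0 ((0.0, 0.0), (0.0, 0.0), 0.0) [nan nan nan]
skirt 10 ((0.576337456703186, -0.1966993659734726), (0.004248487763106823, 0.008387254551053047), 23.223360061645508)c.py:9: RuntimeWarning: Mean of empty slice.
  kb=box(.48,.63,-.24,-.12,.046,.056); print("bar",len(kb),cv2.minAreaRect(kb[:,:2].astype(np.float32)),kb.mean(0))
  ret = um.true_divide(
```

View pics/c.png

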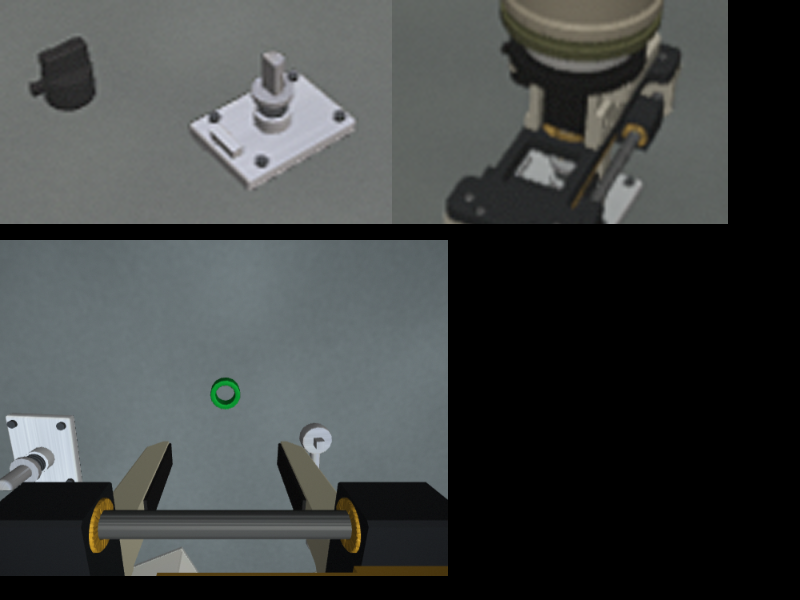

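The picture shows the bushing at wrist pixel (198, 277), clear around it, and the seater's rib on the −y/+x side (yaw about −28°). The knob's pointer is on its left. I'll take the bushing now.

arm_command(xyz=[[-0.07,0.14,-3.5],[0,0,-3.5],[0,0,-3.5],[0,0,-3.5],[0,0,-1.8],[0,0,-0.86],[0,0,0],[0,0,0]], turn=[[0,0,0],[0,0,0],[0,0,0],[0,0,0],[0,0,0],[0,0,0],[0,0,0],[0,0,0]])

```text
t: 3.45
tool_pos: [0.5491, 0.2399, 0.1917]
orientation: [0.689, 3.063, 0.002]
force: [-0.1, 0.4, -0.2]
opening: 0.07
```

arm_command(xyz=[[0,0,0],[0,0,0],[0,0,0],[0,0,0],[0,0,0],[0,0,0]], turn=[[0,0,0],[0,0,0],[0,0,0],[0,0,0],[0,0,0],[0,0,0]], gripper=2.5, force=12)

```text
t: 4.2
tool_pos: [0.5484, 0.2395, 0.1902]
orientation: [0.69, 3.065, -0.0]
force: [0.1, -0.5, 1.5]
opening: 0.0363
```

arm_command(xyz=[[0,0,2],[0,0,4],[0,0,4],[0,0,4],[-0.5,-4,2],[-0.5,-4,0],[-0.5,-4,0],[-0.5,-4,0],[0,-1,0],[0,0,0],[0,0,0]], turn=[[0,0,0],[0,0,0],[0,0,0],[0,0,0],[0,0,0],[0,0,0],[0,0,0],[0,0,0],[0,0,0],[0,0,0],[0,0,0]])

```text
t: 5.58
tool_pos: [0.5285, 0.0705, 0.3506]
orientation: [0.689, 3.065, 0.001]
force: [-0.4, 0.1, 1.0]
opening: 0.0361
```

```bash
cat > d.py <<'E'
from h import *
s=robot.read_state(); print(s["t"],s["tool_pos"],s["opening"])
ims=[]
for n in ["wrist","scene"]:
    p=read_camera(n); W=cloud(p); P=W[~np.isnan(W[...,0])]
    def box(x0,x1,y0,y1,z0,z1): return P[(P[:,0]>x0)&(P[:,0]<x1)&(P[:,1]>y0)&(P[:,1]<y1)&(P[:,2]>z0)&(P[:,2]<z1)]
    pl=box(.45,.62,-.085,.055,.010,.018); print(n,"plate",len(pl),cv2.minAreaRect(pl[:,:2].astype(np.float32)))
    st=box(.5,.555,-.035,.02,.078,.086); print("tip",len(st),np.round(st.mean(0),4) if len(st) else 0, np.round((np.percentile(st,3,0)+np.percentile(st,97,0))/2,4) if len(st) else 0)
    sg=box(.49,.565,-.045,.03,.047,.053); print("stage",len(sg),cv2.minEnclosingCircle(sg[:,:2].astype(np.float32)) if len(sg) else 0)
    bu=[m for m in spotter.masks_of(p,"bushing")[:1]]
    for m in bu:
        w=W[m["pixels"]]; print("bushing",m["confidence"],m["centre"],np.nanpercentile(w,[2,50,98],axis=0).round(3).tolist())
    ims.append(p["frame"][:,:,::-1])
cv2.imwrite("pics/d.png",cv2.resize(np.hstack(ims),None,fx=.71,fy=.71))
E
python3 d.py
```

```text
5.575 [0.5285062  0.0704748  0.35055536] 0.036092287800696655
wrist plate 6094 ((0.523343563079834, -0.008792933076620102), (0.08035996556282043, 0.10923238098621368), 62.22929000854492)
tip 351 [ 0.5219 -0.0072  0.0819] [ 0.5222 -0.0081  0.0812]
stage 636 ((0.5236680507659912, -0.00858362391591072), 0.017027350142598152)
scene plate 938 ((0.5268797278404236, -0.009390130639076233), (0.0810752883553505, 0.11092134565114975), 62.370548248291016)
tip 36 [ 0.5273 -0.0085  0.0809] [ 0.5272 -0.0093  0.0805]
stage 94 ((0.5274097323417664, -0.009399238042533398), 0.017307115718722343)
bushing 0.78 [159.9, 316.5] [[0.517, 0.055, 0.162], [0.542, 0.068, 0.174], [0.55, 0.082, 0.18]]
```

View pics/d.png

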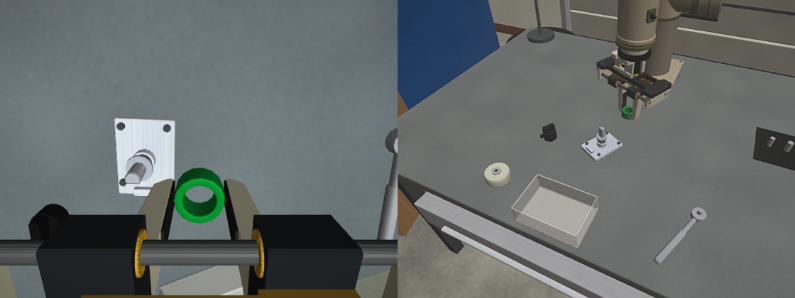

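The bushing is held upright, at wrist pixel about (285, 280) in full resolution. The shaft is at about (240, 185). The wrist and scene cameras disagree by 3–4 mm in x, so I'll measure the held bushing with the wrist camera and use the relative offset.

```bash
cat > e.py <<'E'
from h import *
s=robot.read_state(); print(s["t"],s["tool_pos"])
for n in ["wrist","scene","side"]:
    p=read_camera(n); W=cloud(p); f=p["frame"].astype(int)
    g=(f[...,1]>f[...,0]+40)&(f[...,1]>f[...,2]+20)&~np.isnan(W[...,0]); w=W[g]
    w=w[(abs(w[:,:2]-s["tool_pos"][:2])<.04).all(1)]
    zt=np.percentile(w[:,2],97); t=w[w[:,2]>zt-.004]
    print(n,len(w),"ztop",round(zt,4),"zmin",w[:,2].min().round(4),len(t),cv2.minEnclosingCircle(t[:,:2].astype(np.float32)), "all",cv2.minEnclosingCircle(w[:,:2].astype(np.float32)))
    P=W[~np.isnan(W[...,0])]
    def box(x0,x1,y0,y1,z0,z1): return P[(P[:,0]>x0)&(P[:,0]<x1)&(P[:,1]>y0)&(P[:,1]<y1)&(P[:,2]>z0)&(P[:,2]<z1)]
    for nm,z in [("plate",.014),("stage",.05)]:
        q=box(.45,.61,-.085,.055,z-.003,z+.003)
        if nm=="stage": q=box(.49,.565,-.045,.03,z-.003,z+.003)
        if len(q): print("   ",nm,len(q),cv2.minAreaRect(q[:,:2].astype(np.float32)))
E
python3 e.py
```

```text
5.775 [0.52837519 0.07040632 0.35003377]
wrist 3733 ztop 0.1813 zmin 0.1603 2304 ((0.528515100479126, 0.07065850496292114), 0.018225036561489105) all ((0.5284971594810486, 0.0707210972905159), 0.018251636996865273)
    plate 5960 ((0.5235819220542908, -0.008860364556312561), (0.08023156970739365, 0.10984919965267181), 62.32548904418945)
    stage 637 ((0.5225505232810974, -0.0070223696529865265), (0.033213917165994644, 0.02993018366396427), 34.52460861206055)
scene 127 ztop 0.1807 zmin 0.1595 75 ((0.5318040251731873, 0.07229427993297577), 0.019557243213057518) all ((0.5318040251731873, 0.07229427993297577), 0.019557243213057518)
    plate 884 ((0.5276453495025635, -0.009151630103588104), (0.08168505132198334, 0.11046364903450012), 62.0179328918457)
    stage 99 ((0.5303996205329895, -0.00816979631781578), (0.027039237320423126, 0.033234793692827225), 20.791717529296875)
side 55 ztop 0.1813 zmin 0.1633 32 ((0.5205466747283936, 0.07277566194534302), 0.015464914962649345) all ((0.5205466747283936, 0.07277566194534302), 0.015464914962649345)
    plate 754 ((0.5237006545066833, -0.006669983267784119), (0.08308327943086624, 0.10907672345638275), 62.39015579223633)
    stage 77 ((0.5252583026885986, -0.00503118708729744), (0.02929721400141716, 0.03235278278589249), 78.11729431152344)
```

arm_command(xyz=[[-0.1,-2,0],[-0.1,-2,0],[-0.1,-2,0],[-0.17,-1.95,0],[0,0,-2],[0,0,-2],[0,0,-1.5],[0,0,0],[0,0,0]], turn=[[0,0,0],[0,0,0],[0,0,0],[0,0,0],[0,0,0],[0,0,0],[0,0,0],[0,0,0],[0,0,0]])

```text
t: 7.05
tool_pos: [0.524, -0.01, 0.2958]
orientation: [0.69, 3.064, 0.0]
force: [-0.1, -1.0, -0.6]
opening: 0.0359
```

```bash
python3 e.py
python3 - <<'E'
from h import *
ims=[]
for n,c in [("wrist",(150,420,140,420)),("scene",(130,240,230,350))]:
    p=read_camera(n); f=p["frame"][c[0]:c[1],c[2]:c[3],::-1]; ims.append(cv2.resize(f,(390,390),interpolation=cv2.INTER_CUBIC))
    W=cloud(p); P=W[~np.isnan(W[...,0])]
    st=P[(abs(P[:,0]-.524)<.02)&(abs(P[:,1]+.009)<.02)&(P[:,2]>.076)&(P[:,2]<.09)]; print(n,len(st),st.mean(0) if len(st) else 0)
cv2.imwrite("pics/f.png",np.hstack(ims))
E
```

```text
7.05 [ 0.52396012 -0.00996369  0.29584379]
wrist 3729 ztop 0.1271 zmin 0.0139 2296 ((0.5241732597351074, -0.009109200909733772), 0.018357345834374428) all ((0.5349379181861877, -0.02114124409854412), 0.03378918394446373)
    plate 8483 ((0.5236697793006897, -0.00890679657459259), (0.08000781387090683, 0.10992266237735748), 62.20439910888672)
    stage 939 ((0.5205192565917969, -0.007013317197561264), (0.03269052878022194, 0.0270064827054739), 63.29525375366211)
scene 102 ztop 0.1267 zmin 0.1066 58 ((0.5297077298164368, -0.01127490121871233), 0.017414705827832222) all ((0.529808521270752, -0.011203872971236706), 0.017512677237391472)
    plate 893 ((0.5271666646003723, -0.008525598794221878), (0.08098352700471878, 0.11053872853517532), 62.02778244018555)
    stage 97 ((0.5293096303939819, -0.008189922198653221), (0.027507955208420753, 0.03301098197698593), 28.59332847595215)
side 42 ztop 0.1269 zmin 0.1106 26 ((0.516801118850708, -0.006385991349816322), 0.014959621243178844) all ((0.5169954895973206, -0.0063219876028597355), 0.0150647247210145)
    plate 764 ((0.5236015915870667, -0.007082678377628326), (0.08208164572715759, 0.1093377023935318), 62.22063064575195)
    stage 69 ((0.5250651836395264, -0.005599828436970711), (0.030255448073148727, 0.03158560022711754), 78.6163330078125)
wrist 179 [ 0.51743977 -0.00574554  0.08036691]
scene 40 [ 0.52774256 -0.00835927  0.08057283]
```

View pics/f.png

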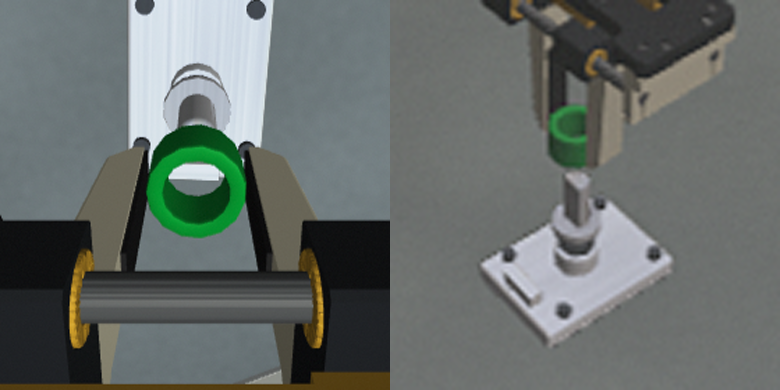

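The bushing sits over the shaft within about 0.5 mm, in wrist coordinates. Lowering.

arm_command(xyz=[[-0.05,0,-1],[0,0,-1],[0,0,-1],[0,0,-0.8],[0,0,-0.6],[0,0,-0.4],[0,0,-0.3],[0,0,-0.2],[0,0,0]], turn=[[0,0,0],[0,0,0],[0,0,0],[0,0,0],[0,0,0],[0,0,0],[0,0,0],[0,0,0],[0,0,0]])

```text
t: 8.43
tool_pos: [0.5232, -0.01, 0.2421]
orientation: [0.69, 3.065, -0.0]
force: [-0.7, 0.1, 0.1]
opening: 0.0361
```

arm_command(xyz=[[0,0,-0.1],[0,0,-0.1],[0,0,0],[0,0,0]], turn=[[0,0,0],[0,0,0],[0,0,0],[0,0,0]])

```text
t: 8.93
tool_pos: [0.5232, -0.01, 0.2402]
orientation: [0.69, 3.065, 0.0]
force: [0.4, -0.3, -0.7]
opening: 0.0358
```

arm_command(xyz=[[0,0,0],[0,0,0],[0,0,0],[0,0,0]], turn=[[0,0,0],[0,0,0],[0,0,0],[0,0,0]], gripper=5.5)

```text
t: 9.43
tool_pos: [0.5232, -0.01, 0.2401]
orientation: [0.69, 3.065, -0.0]
force: [-0.3, -0.3, -0.2]
opening: 0.0549
```

arm_command(xyz=[[0,0,1],[0,0,3],[0,0,4],[0,0,4],[0,2,1],[0,4,0],[0,2,0],[0,0,0],[0,0,0]], turn=[[0,0,0],[0,0,0],[0,0,0],[0,0,0],[0,0,0],[0,0,0],[0,0,0],[0,0,0],[0,0,0]])

```text
t: 10.55
tool_pos: [0.5232, 0.0696, 0.3705]
orientation: [0.69, 3.065, -0.0]
force: [-0.2, 0.7, -0.4]
opening: 0.0554
```

Run:
```python
from h import *
ims=[]
print(robot.read_state()["t"],robot.read_state()["tool_pos"])
for n,c in [("wrist",(120,300,100,320)),("scene",(150,240,230,340))]:
    p=read_camera(n); f=p["frame"][c[0]:c[1],c[2]:c[3],::-1]; ims.append(cv2.resize(f,(395,323),interpolation=cv2.INTER_CUBIC))
    W=cloud(p); F=p["frame"].astype(int); g=(F[...,1]>F[...,0]+40)&(F[...,1]>F[...,2]+20)&(abs(W[...,0]-.525)<.04)&(abs(W[...,1]+.009)<.04)&(W[...,2]>.03)
    w=W[g]; t=w[w[:,2]>np.percentile(w[:,2],95)-.004]
    print(n,len(w),np.percentile(w[:,2],[2,50,95,99]).round(4),cv2.minEnclosingCircle(t[:,:2].astype(np.float32)))
    A=np.c_[t[:,:2]-t[:,:2].mean(0),np.ones(len(t))]; print("  tilt",np.linalg.lstsq(A,t[:,2],rcond=None)[0].round(4))
cv2.imwrite("pics/g.png",np.hstack(ims))
```

```text
10.55 [0.52318907 0.06963751 0.37051515]
wrist 922 [0.0535 0.07   0.0716 0.072 ] ((0.5233480930328369, -0.009600494988262653), 0.01809256710112095)
  tilt [ 0.0007 -0.0071  0.0704]
scene 105 [0.0532 0.0684 0.0706 0.0712] ((0.5273322463035583, -0.009023793041706085), 0.017267394810914993)
  tilt [-0.0161  0.0015  0.0693]
```

View pics/g.png

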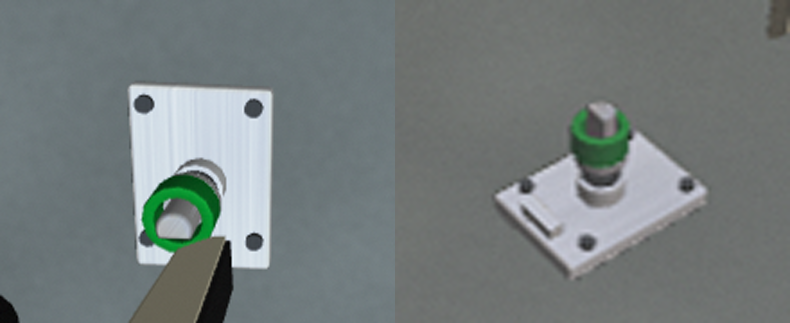

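The bushing is flat on the stage, with its top at 70 mm and no tilt. It is centred within 1 mm on the shaft (wrist crop, about (215, 180)). Next I'll go over the knob.

arm_command(xyz=[[0.45,-4,0],[0.45,-4.2,0],[0.45,-4.2,0],[0.45,-4.2,0],[0.45,-4.2,0],[0.45,-4.2,0],[0,0,0],[0,0,0],[0,0,0]], turn=[[0,0,0],[0,0,0],[0,0,0],[0,0,0],[0,0,0],[0,0,0],[0,0,0],[0,0,0],[0,0,0]], gripper=5)

```text
t: 11.78
tool_pos: [0.5501, -0.1792, 0.3701]
orientation: [-0.689, -3.065, -0.0]
force: [0.3, 0.1, -0.0]
opening: 0.0498
```

```bash
cat > k.py <<'E'
from h import *
import sys
s=robot.read_state(); print(s["t"],s["tool_pos"])
p=read_camera("wrist"); W=cloud(p)
save(p,sys.argv[1],(80,380,80,480),1.5)
for m in spotter.masks_of(p,"knob")[:1]: print("knob",m["confidence"],m["centre"])
P=W[~np.isnan(W[...,0])]; P=P[(abs(P[:,0]-.55)<.06)&(abs(P[:,1]+.182)<.06)]
def rect(lo,hi,n):
    q=P[(P[:,2]>lo)&(P[:,2]<hi)]; print(n,len(q),q.mean(0),cv2.minAreaRect(q[:,:2].astype(np.float32))); return q
rect(.048,.053,"bar top"); rect(.04,.053,"bar")
q=rect(.026,.0305,"skirt top"); print(cv2.minEnclosingCircle(q[:,:2].astype(np.float32)))
q=rect(.012,.0305,"skirt+lug"); c=cv2.minAreaRect(P[(P[:,2]>.048)&(P[:,2]<.053)][:,:2].astype(np.float32))[0]
d=q[:,:2]-c; r=np.hypot(*d.T); f=d[r>.026]; print("lug",len(f),r.max(),np.degrees(np.arctan2(*f.mean(0)[::-1])))
l=P[(P[:,2]>.0235)&(P[:,2]<.0275)]; d=l[:,:2]-c; r=np.hypot(*d.T); f=d[(r>.0245)&(r<.036)]; print("lug top",len(f), np.degrees(np.arctan2(*f.mean(0)[::-1])), f.mean(0)+c)
E
python3 k.py k1.png
```

```text
11.775 [ 0.55008327 -0.17917865  0.37012   ]
knob 0.72 [195.4, 273.9]
bar top 645 [ 0.54915979 -0.18386772  0.05049519] ((0.5497028231620789, -0.18418510258197784), (0.013927284628152847, 0.03975071758031845), 60.9139404296875)
bar 679 [ 0.54832965 -0.18342683  0.05018188] ((0.5496029257774353, -0.1841295063495636), (0.013927284628152847, 0.03997946158051491), 60.9139404296875)
skirt top 925 [ 0.54942221 -0.1840815   0.0285424 ] ((0.5534378290176392, -0.18386806547641754), (0.049768492579460144, 0.04267816245555878), 5.083167552947998)
((0.5542124509811401, -0.18809345364570618), 0.027640143409371376)
skirt+lug 1056 [ 0.54795678 -0.18327397  0.0274778 ] ((0.5513814091682434, -0.18773357570171356), (0.042942438274621964, 0.0514376275241375), 27.77614402770996)
lug 40 0.03346328657470337 -28.795600227272846
lug top 37 -28.619739426143163 [ 0.57685963 -0.19900361]
```

View pics/k1.png

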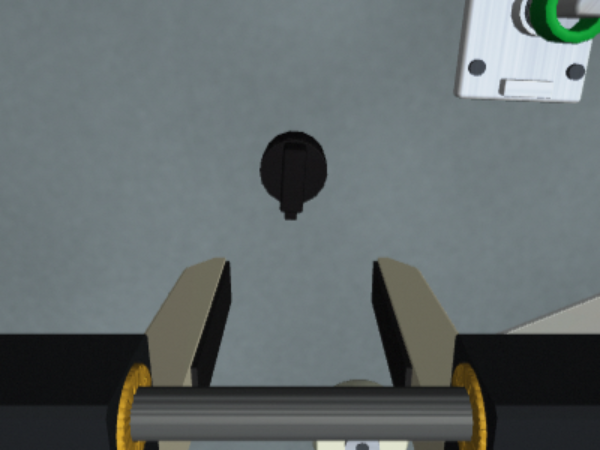

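The knob (crop (170, 293)) has its pointer toward the bottom, the same side as the seater's rib. Its bar yaw is −29° and the seater yaw is −27.7°, so only about +1.3° of turn is needed. I'll align the jaws to the bar (−3.7°), descend and grip.

arm_command(xyz=[[-0.07,-0.39,-2],[0,0,-4],[0,0,-4],[0,0,-2.5],[0,0,-1.5],[0,0,-1.36],[0,0,0],[0,0,0]], turn=[[0,0,-0.065],[0,0,0],[0,0,0],[0,0,0],[0,0,0],[0,0,0],[0,0,0],[0,0,0]])

```text
t: 12.88
tool_pos: [0.55, -0.184, 0.2176]
orientation: [0.789, 3.039, -0.0]
force: [-0.2, -0.2, 0.2]
opening: 0.0501
```

arm_command(xyz=[[0,0,0],[0,0,0],[0,0,0],[0,0,0],[0,0,0],[0,0,0],[0,0,0],[0,0,0]], turn=[[0,0,0],[0,0,0],[0,0,0],[0,0,0],[0,0,0],[0,0,0],[0,0,0],[0,0,0]], gripper=0.5, force=45)

```text
t: 13.88
tool_pos: [0.5494, -0.1839, 0.2165]
orientation: [-0.789, -3.041, 0.0]
force: [-1.0, -0.1, 0.3]
opening: 0.0139
```

arm_command(xyz=[[0,0,2],[0,0,4],[0,0,4],[0,0,3],[0,0,0],[0,0,0]], turn=[[0,0,0],[0,0,0],[0,0,0],[0,0,0],[0,0,0],[0,0,0]])

```text
t: 14.62
tool_pos: [0.5492, -0.1837, 0.3461]
orientation: [-0.789, -3.04, -0.0]
force: [0.1, 0.3, -1.2]
opening: 0.0137
```

arm_command(xyz=[[-0.5,3.5,0],[-0.5,3.5,0],[-0.5,3.5,0],[-0.5,3.5,0],[-0.57,3.45,0],[0,0,0],[0,0,0],[0,0,0],[0,0,0]], turn=[[0,0,0.023],[0,0,0],[0,0,0],[0,0,0],[0,0,0],[0,0,0],[0,0,0],[0,0,0],[0,0,0]])

```text
t: 15.75
tool_pos: [0.5238, -0.0102, 0.3463]
orientation: [-0.756, -3.049, 0.0]
force: [0.7, -0.1, -1.2]
opening: 0.0137
```

```bash
cat > l.py <<'E'
from h import *
import sys
s=robot.read_state(); T=s["tool_pos"]; zb=T[2]-.2165; print(s["t"],T,s["opening"],"bottom",zb)
p=read_camera("wrist"); W=cloud(p); P=W[~np.isnan(W[...,0])]; F=p["frame"].astype(int)
save(p,sys.argv[1])
dark=(F.max(-1)<60)&~np.isnan(W[...,0])
K=W[dark]; K=K[(np.hypot(*(K[:,:2]-T[:2]).T)<.045)]
q=K[abs(K[:,2]-zb-.028)<.003]; print("skirt top",len(q),q.mean(0)-np.r_[T[:2],zb])
d=q[:,:2]; 
# circle fit on the far rim via hull, ignoring lug
h=cv2.convexHull(d.astype(np.float32))[:,0]
print("hull rel",np.round((h-T[:2])*1000,1).tolist())
a=P[(abs(P[:,0]-.52)<.1)&(abs(P[:,1]+.01)<.1)&(abs(P[:,2]-.014)<.003)]; r=cv2.minAreaRect(a[:,:2].astype(np.float32)); print("plate",r)
ks=K[(K[:,2]>zb+.002)&(K[:,2]<zb+.026)]; e=ks[:,:2]-T[:2]; rr=np.hypot(*e.T); f=e[(rr>.026)]; print("lug",len(f),rr.max() if len(rr) else 0,np.degrees(np.arctan2(*f.mean(0)[::-1])) if len(f) else 0)
bt=K[abs(K[:,2]-zb-.05)<.003]; print("bar",len(bt),cv2.minAreaRect(bt[:,:2].astype(np.float32)) if len(bt)>3 else 0)
E
python3 l.py l1.png; python3 -c "
from h import *
a=cv2.imread('pics/l1.png')[100:400,130:430]; p=read_camera('scene'); b=p['frame'][120:240,230:350,::-1]
cv2.imwrite('pics/l1v.png',np.hstack([cv2.resize(a,(400,400)),cv2.resize(b,(400,400))]))"
```

```text
15.75 [ 0.52383837 -0.01016407  0.34631812] 0.013720423994549664 bottom 0.1298181177312077
skirt top 906 [-0.0127127   0.00681239  0.02829092]
hull rel [[4.1, 20.8], [3.3, 21.2], [2.9, 21.5], [2.3, 21.7], [-4.0, 21.5], [-6.8, 20.9], [-9.5, 19.5], [-10.5, 18.8], [-12.1, 17.8], [-14.2, 16.5], [-16.5, 14.1], [-18.9, 11.2], [-19.4, 10.3], [-21.2, 4.7], [-21.6, 0.7], [-21.3, -3.7], [-20.2, -6.8], [-19.6, -8.3], [-18.4, -10.9], [-16.5, -13.7], [-14.9, -15.3], [-14.3, -15.8], [-14.1, -15.5]]
plate ((0.5238022804260254, -0.00889260321855545), (0.08007244765758514, 0.10937667638063431), 62.119224548339844)
lug 0 0.0222268050912573 0
bar 2199 ((0.5234388113021851, -0.009554898366332054), (0.016616517677903175, 0.039634618908166885), 62.09609603881836)
```

View pics/l1v.png

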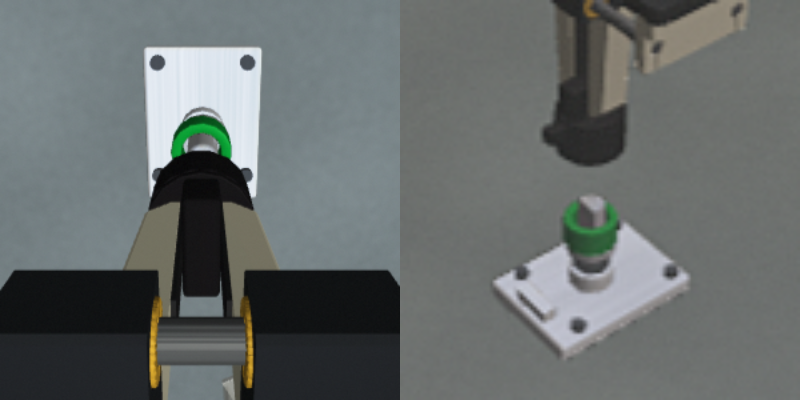

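Knob and plate yaw agree (62.1° both). The knob centre needs about +0.9 mm in y. The scene view shows the pointer and rib on the same side. Lowering to just inside the tip.

arm_command(xyz=[[0,0.09,-1.5],[0,0,-1.5],[0,0,-1],[0,0,-0.5],[0,0,-0.3],[0,0,-0.2],[0,0,-0.2],[0,0,0],[0,0,0]], turn=[[0,0,0],[0,0,0],[0,0,0],[0,0,0],[0,0,0],[0,0,0],[0,0,0],[0,0,0],[0,0,0]])

```text
t: 16.98
tool_pos: [0.5238, -0.0085, 0.2948]
orientation: [0.754, 3.049, 0.0]
force: [-0.5, -0.1, -0.1]
opening: 0.0136
```

arm_command(xyz=[[0,0,-0.2],[0,0,-0.2],[0,0,-0.2],[0,0,0]], turn=[[0,0,0],[0,0,0],[0,0,0],[0,0,0]])

```text
t: 17.48
tool_pos: [0.5237, -0.0084, 0.2882]
orientation: [-0.754, -3.049, 0.0]
force: [-0.1, -1.0, -1.0]
opening: 0.0138
```

The knob is 10 mm onto the shaft with no force, so it's engaged. Pressing.

arm_command(xyz=[[0,0,-0.2],[0,0,-0.2],[0,0,-0.2],[0,0,0],[0,0,0]], turn=[[0,0,0],[0,0,0],[0,0,0],[0,0,0],[0,0,0]])

```text
t: 18.1
tool_pos: [0.5239, -0.0085, 0.2829]
orientation: [0.754, 3.049, 0.0]
force: [-0.5, 0.1, 4.6]
opening: 0.0139
```

arm_command(xyz=[[0,0,-0.2],[0,0,-0.2],[0,0,-0.1],[0,0,0],[0,0,0],[0,0,0]], turn=[[0,0,0],[0,0,0],[0,0,0],[0,0,0],[0,0,0],[0,0,0]])

```text
t: 18.85
tool_pos: [0.524, -0.0085, 0.2783]
orientation: [0.754, 3.049, 0.0]
force: [-2.7, -0.2, 8.3]
opening: 0.0136
```

```bash
cat > m.py <<'E'
from h import *
s=robot.read_state(); print(s["t"],s["tool_pos"],s["force"],s["opening"])
ims=[]
for n,c in [("scene",(130,240,230,340)),("wrist",(100,400,130,430))]:
    p=read_camera(n); W=cloud(p); F=p["frame"].astype(int); ims.append(cv2.resize(p["frame"][c[0]:c[1],c[2]:c[3],::-1],(400,400),interpolation=cv2.INTER_CUBIC))
    g=(F[...,1]>F[...,0]+40)&(F[...,1]>F[...,2]+20)&(abs(W[...,0]-.525)<.04)&(abs(W[...,1]+.009)<.04)&(W[...,2]>.02)
    w=W[g]; print(n,"green z",len(w),np.percentile(w[:,2],[1,5,50,95,99]).round(4) if len(w) else 0)
    k=W[(F.max(-1)<60)&(np.hypot(W[...,0]-.525,W[...,1]+.009)<.035)]; print(" dark z",len(k),np.percentile(k[:,2],[1,5,95]).round(4) if len(k) else 0)
    q=k[(k[:,2]>.08)&(k[:,2]<.095)]; print(" skirt top z",len(q),np.median(q[:,2]) if len(q) else 0)
cv2.imwrite("pics/m.png",np.hstack(ims))
E
python3 m.py
```

```text
18.85 [ 0.52396618 -0.0084646   0.27828447] [-2.68753886 -0.1806783   8.3214867 ] 0.013554842472233675
scene green z 27 [0.0432 0.0441 0.0485 0.0529 0.0535]
 dark z 945 [0.061  0.0682 0.2785]
 skirt top z 140 0.0881684852013262
wrist green z 87 [0.0434 0.0443 0.0467 0.0499 0.0509]
 dark z 10530 [0.0648 0.0765 0.2014]
 skirt top z 1277 0.08997339188882725
```

View pics/m.png

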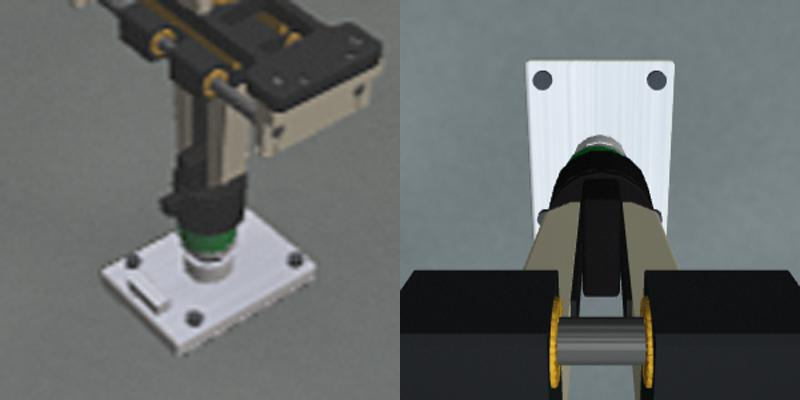

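The bushing is captured between knob and stage, with its bottom edge at about 43 mm. That suggests roughly 7–8 mm of travel, so I'll add 2 mm for margin and keep below the 12 mm bore limit.

arm_command(xyz=[[0,0,-0.1],[0,0,-0.1],[0,0,0],[0,0,0],[0,0,0],[0,0,0],[0,0,0],[0,0,0]], turn=[[0,0,0],[0,0,0],[0,0,0],[0,0,0],[0,0,0],[0,0,0],[0,0,0],[0,0,0]], force=50)

```text
t: 19.95
tool_pos: [0.524, -0.0085, 0.2765]
orientation: [0.754, 3.049, 0.0]
force: [-3.9, 0.2, 9.2]
opening: 0.0133
```

```bash
python3 m.py; for i in 1 2 3; do python3 -c "
from h import *
read_camera('side');s=robot.read_state();print(s['t'],s['tool_pos'][2],s['force'])"; done
```

```text
19.95 [ 0.52401664 -0.00845857  0.27651315] [-3.92190685  0.21413919  9.18072373] 0.01327149228579091
scene green z 27 [0.041  0.0416 0.0455 0.0512 0.0518]
 dark z 918 [0.0605 0.0657 0.2762]
 skirt top z 128 0.08677341509125819
wrist green z 91 [0.0421 0.0426 0.045  0.0481 0.0495]
 dark z 10561 [0.0629 0.0747 0.1996]
 skirt top z 1245 0.08830534000918619
20.1 0.27647663243959686 [-4.06853199  0.20112291 10.15264576]
20.15 0.27648988194841795 [-3.26056125  0.19922961  9.91270815]
20.2 0.2764697522195776 [-3.17460473  0.69407573 10.36005753]
```

arm_command(xyz=[[-0.03,0,-0.08],[0,0,0],[0,0,0],[0,0,0],[0,0,0],[0,0,0],[0,0,0],[0,0,0]], turn=[[0,0,0],[0,0,0],[0,0,0],[0,0,0],[0,0,0],[0,0,0],[0,0,0],[0,0,0]])

```text
t: 21.2
tool_pos: [0.5238, -0.0085, 0.2759]
orientation: [0.754, 3.048, 0.0]
force: [-3.0, 0.7, 10.8]
opening: 0.0138
```

```bash
python3 m.py; python3 a.py | grep -E "bin|wheel|ratchet"; python3 -c "
from h import *
s=robot.read_state();print(s['t'],s['tool_pos'],s['force'],s['opening'])"
```

```text
21.2 [ 0.52383512 -0.00847322  0.27585156] [-2.98209198  0.65800766 10.84032363] 0.013838402508833727
scene green z 25 [0.0404 0.0408 0.0458 0.0509 0.0522]
 dark z 956 [0.0594 0.066  0.2764]
 skirt top z 131 0.08617063806927161
wrist green z 89 [0.0413 0.0422 0.0444 0.0478 0.0486]
 dark z 10505 [0.0622 0.0741 0.1989]
 skirt top z 1233 0.08774703514738727
bin 0.58 [294. 222.] 8055 [ 0.796 -0.016  0.011] lo [ 0.744 -0.1    0.001] hi [0.862 0.077 0.06 ]
wheel 0.62 [204. 287.] 1242 [ 0.542 -0.     0.014] lo [ 0.482 -0.061  0.002] hi [0.588 0.044 0.038]
wheel 0.56 [245. 142.] 1104 [ 0.773 -0.22   0.031] lo [ 0.735 -0.261  0.003] hi [ 0.802 -0.193  0.037]
ratchet 0.68 [334. 398.] 1247 [0.73  0.29  0.015] lo [0.646 0.253 0.001] hi [0.816 0.332 0.029]
bin 0.76 [229. 204.] 3665 [ 0.803 -0.022  0.018] lo [ 0.739 -0.102  0.001] hi [0.856 0.078 0.06 ]
wheel 0.68 [179. 229.] 517 [ 0.761 -0.211  0.03 ] lo [ 0.728 -0.256  0.   ] hi [ 0.797 -0.191  0.036]
ratchet 0.72 [340. 228.] 942 [0.714 0.298 0.015] lo [0.639 0.258 0.005] hi [0.808 0.336 0.029]
22.3 [ 0.5238357  -0.00846822  0.27586852] [-3.12396222 -0.44976148  9.97762358] 0.013332713014748733
```

View pics/m.png

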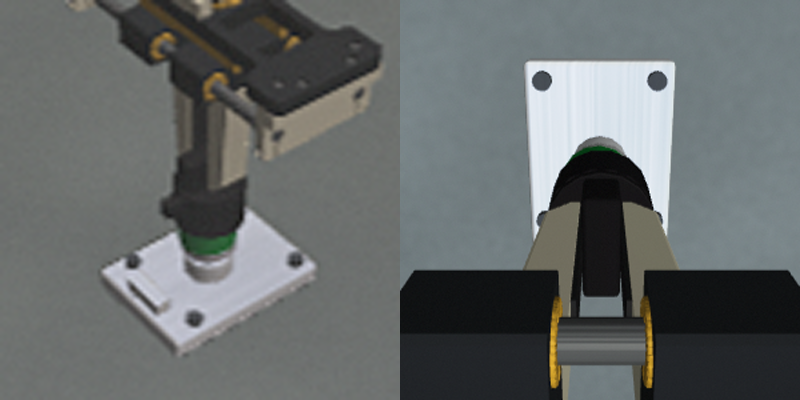

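```bash
python3 -c "
from h import *
print(robot.close_job())"
```

```text
the job is handed in; nothing more can be done
None
```

I placed the green bushing over the D-shaft and let go of it. I then gripped the knob by its bar, turned it about 1.3° to match the flat, slid it on and pressed. I handed the job in at about 22 s, still holding and pressing the knob.

**Bushing:** before the knob went on, its top was at 70 mm, it sat flat, and it was within about 1 mm of the shaft axis.

**Knob fit:** it went about 10 mm onto the shaft with no force before touching the bushing. The pointer and the rib are on the same side, and the knob and seater angles agreed within 0.1°.

**Stage travel:** the final estimates are all above 7 mm but differ:

| Measure | Travel |
|---|---|
| Arm height | about 10.6 mm |
| Push of 10–10.8 N against the given spring | about 8.5–9.5 mm |
| Lower edge of the bushing in the cameras | about 8.5–9.5 mm |

The gap in the arm figure may be about 1 mm of slip in the grip or camera error.

**Other checks:**
- A side force of about 3 N remained on the shaft, well under the limit.
- The bin, the wheel and the ratchet measured where they started, within a few millimetres.
- The scene camera read about 3–4 mm too far in x, so I used the wrist camera for alignment.

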